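# Shut the balance's draught shield and tare it

## Robot

A 7-joint arm with a two-finger parallel gripper is mounted at the origin on the work surface. World frame = base frame: x ahead of the robot, y to its left, z up, the work surface at z = 0. Lengths are in m, angles in rad, forces in N, time in s.
With the tool pointing down it reaches from about 0.4 to 0.85 m from the base axis. Payload 10.4 kg.
Tool frame: the origin (TCP) lies at the very end of the fingers, on their centre line; the grasp point (between the pads) lies 19 mm behind it; y points along the fingers, x is the direction in which the jaws open and shut, and the axes are right-handed (so a half turn about y gives the same grasp; the last joint's range is limited). The gripper opens to 87 mm and grips with 3 to 60 N. Pads are 19 mm wide; open, the fingers measure 117 mm over their backs; the gripper's body (75 mm by 190 mm) begins 51 mm behind the grasp point.
Start: joints at [1.113, 0.332, -0.065, 1.46, 0.022, 1.35, -0.088], TCP at [0.263, -0.567, 0.196] pointing down, gripper open.
Joint ranges: [-2.6, 2.6], [-0.5, 2.12], [-1.47, 1.34], [0.16, 2.42], [-1.27, 4.41], [0.06, 2.06], [-2.6, 2.6]. Speed limits (rad/s): [2.22, 2.22, 2.79, 2.79, 3.14, 3.14, 3.14].

## Interface

Orientations are given as a unit quaternion [x, y, z, w].
In Python, from bench import readout, vision, r gives the robot as it stands.
- The arm moves only by the tool arm_command, never from a script. Its argument "targets" is a list that holds one entry, the list of rows, each a list of 6 numbers: the shift along the tool's x, y, z in m, then the turn, a rotation vector about the tool's x, y, z in degrees. A call has 1 to 12 rows; each row shifts and turns the commanded pose from where the row before left it, along the tool's axes as they then stand; what a row does not reach is not made up. A row lasts 1/12 s, in which the tool goes at most 41.7 mm and 7.16 degrees, less where a joint would pass 70% of its speed; a pose out of reach is approached as far as the arm can. A call is refused whole if a number of a shift passes 0.0417 or a number of a turn 7.16, either way. A call with a gripper value outside its range is refused whole. "hand" is the opening, from 0 (shut) to 1 (fully open), set as the call begins (left out, the last holds). The fingers move at their own pace and stop on an object; "grip_force" is the grip in N (left out, the last holds). Time passes only in rows, so rows that do not move let the fingers close. It gives the time, the measured TCP pose, the force and the opening at its end, in the units of the state.
- readout.read_state(): the state, without advancing time (a new reading comes with each control period).
- vision.camera(name): name is "side" or "top" or "wrist"; returns a dict with "pixels" (480x640x3 uint8, blue, green, red), "fovy" (degrees; the focal length in pixels is half the picture's height over the tangent of half this angle, whatever the lens; pixels are square), "cx", "cy" (the principal point, pixels), "D" ([k1, k2, p1, p2, k3] as OpenCV has them; the pictures are not rectified), "R" (3x3) and "t" (3): a world point X has camera coordinates R X + t; the wrist camera has in their place "mount" (4x4, takes a point from camera to tool coordinates, whose origin is the TCP and whose axes are the tool frame's). Camera axes: x right, y down, z forward; pixel columns grow to the right and rows downward; lengths in m; the calibration is good to about 2 mm. A picture is of the moment at which its call begins: read the wrist's pose just before it. There is no depth.
- r.close_job(): hands the job in, once; it reports no verdict.
The state is a dict: "time": time; "joint_positions": joint angles; "joint_vel": joint speeds; "joint_torque": joint torques, N m; "ee_pos": TCP position; "eef_rot": TCP orientation; "ft_force": force on the tool from outside, world axes, zero at the start; "torque": the same for the moment, N m; "width": finger opening in m.
Only numpy, scipy, OpenCV 4.12 (cv2) and the standard library are available. Lean on these libraries where they do the work, as an engineer would, in place of code of your own. Each camera call takes 0.05 s, during which the arm holds its last target.

## Task

Get the balance ready for weighing into the beaker on its pan: with the fingertips push the sliding lid of the draught shield fully shut, without slamming it, and then, with the lid shut, press the long tare key fully down and let go of it. Only push and press: do not pinch the lid's lip, do not press the round power key or touch the beaker, and leave the flask, the jar and the box of tubes standing where they are.

Things in the scene. Friction and masses are not known exactly. Their poses are not given: they have to be found in the camera images.
- balance: White laboratory balance, fixed. Origin: centre of its underside; x from its front (keys, nearest the robot) to its back, y left, z up; yaw within 0.45 rad. Base 300 (x) by 200 mm, flat top at 50 mm. A glass draught shield (walls' top 135 mm) stands on x -40 to 150 mm, with a pan of radius 48 mm at x 55 mm, top at 62 mm. Room above the front part, x -150 to -40 mm, is free; flat display at x -69 mm.
- lid (a joint): Sliding lid on the draught shield: plate 190 (x) by 180 by 6 mm, grey frame and clear window, top face 142 mm above the bench. Value = how far open, m: 0 fully shut at its end stop, up to 0.10; starts 0.045 to 0.085. Opens along the balance's +x, away from the keys. Slides stiffly (about 2 N), stays where left.
- lip_push (a point): Middle of the far (balance +x) face of the grey upright lip on the lid, 151 mm above the bench; moves with the lid. Lip: 100 mm long along balance y, 10 mm thick, 18 mm high (top at 160 mm), near the lid's front edge. Push this face along balance -x to shut the lid. Behind it (+x) the lid is flat at 142 mm for 165 mm. Lid shut: this point is at x -15 mm in the balance's frame.
- tare_key (a joint): Long white tare key on the balance's front, pressed straight down; value = how far it is down in m, 0 up, 0.005 at its stop. Sprung: starts to move at 1.4 N, fully down at about 5 N, comes back up by itself.
- tare_top (a point): Centre of the tare key's top face, 58 mm above the bench with the key up, at x = -120 mm, y = 0 in the balance's frame. The key is 20 (along balance x) by 60 mm (along balance y) and stands 8 mm proud.
- power_key (a joint): Round white power key, not to be pressed; value = how far it is down in m, 0 up, 0.005 at its stop, same spring as the tare key.
- power_top (a point): Centre of the power key's top, 20 mm in diameter, 58 mm above the bench, 65 mm from the tare key's centre along the balance's +y.
- beaker: Small empty glass beaker, rim diameter 44 mm, 55 mm high, loose, on the pan inside the draught shield (its rim 117 mm above the bench, under the lid). Origin at the centre of its underside.
- beaker_mid (a point): Centre of the beaker, half-way up (27 mm above its underside).
- flask_mid (a point): Centre, 75 mm up, of a loose round-bellied glass volumetric flask with a narrow neck and a stopper, 150 mm high, 68 mm in diameter, standing on the bench beside the balance, left or right.
- jar_mid (a point): Centre, 30 mm up, of a loose amber glass jar with a white cap, 60 mm high, 48 mm in diameter, standing on the bench beside the balance, on the other side from the flask.
- tube_mid (a point): Centre, 65 mm up, of a loose white box with wooden ends, 100 x 160 mm and 70 mm high, holding nine upright test tubes whose tops are 130 mm above the bench, on the bench well to the right of the balance (seen from the robot).
Not all that is in view belongs to the job. What is shaped like the part that bears tube_mid but blue is not meant. Of the things shaped like the part that bears jar_mid, the amber glass one is meant.

How it is judged:
On the way, in this order (a step that is already met when the one before it is completed fails the run):
1. the lid has been pushed fully shut (value of joint lid below 0.004 m), for 0.2 s.
2. the tare key is pressed down with the lid shut (value of joint tare_key above 0.004 m and value of joint lid below 0.004 m), for 0.1 s.
At the end, for the whole second after the job is handed in: The lid is within 4 mm of fully shut, the tare key has been down at least 4 mm with the lid shut and is up again, the power key is up, and the beaker, flask, jar and tube box stand upright within 15 mm of where they started (value of joint lid below 0.004 m and value of joint each of tare_key, power_key below 0.001 m and distance of each of beaker_mid, flask_mid, jar_mid, tube_mid from where it was at the start of the episode below 0.015 m and angle between beaker's own z axis and vertical below 0.1 rad and linear speed of beaker below 0.02 m/s and angle between each of flask_mid, jar_mid, tube_mid's own z axis and vertical below 0.15 rad); the robot touches nothing.
It fails at once if the tare key is pressed while the lid is open, or the round power key is pressed ((value of joint tare_key above 0.003 m and value of joint lid above 0.006 m) or value of joint power_key above 0.0025 m).
It fails at once if the lid is slammed: it shuts faster than 0.4 m/s (velocity of joint lid below -0.4 m/s).
It fails at once if the lid's lip is pinched: the fingers press on its near and far faces at once (contact force between the fingers and lid_c1 above 5 N and contact force between the fingers and lid_c2 above 5 N).
It fails at once if the beaker is touched by the robot, or shifted more than 15 mm or lifted (contact force between any of the fingers, the arm and beaker above 0.3 N or distance of beaker_mid from where it was at the start of the episode above 0.015 m).
It fails at once if the flask, jar or tube box is shifted more than 15 mm or lifted (distance of any of flask_mid, jar_mid, tube_mid from where it was at the start of the episode above 0.015 m).
It also fails if it takes over 48 s, if anything falls off the work surface, if the arm or the gripper's body presses on something with over 40 N, if the wrist force passes 120 N, or if a joint passes its speed limit or range.

## Working session

There is one attempt and no reset: what is moved stays moved. The work goes in short steps, Python scripts to look and compute and a tool call to move; the robot and the scene stay as the last step left them, time stands still between calls to the robot, and variables do not carry over. Pictures are saved under pics/ and viewed, and the job is handed in when it is done.

Besides the shell and the picture viewer there is one more tool, called after "Emit:" by a JSON object that holds its "op" and its "data", one argument or row to a line. arm_command: Moves the arm, as the interface text tells. Its arguments: {"type":"object","properties":{"targets":{"type":"array","items":{"type":"array","items":{"type":"array","items":{"type":"number"}}}},"hand":{"type":"number"},"grip_force":{"type":"number"}},"required":["targets"]}

```bash
mkdir -p pics
python3 - <<'E'
from bench import readout, vision, r
import cv2
s=readout.read_state()
for k in s: print(k,s[k])
for n in ("side","top","wrist"):
    c=vision.camera(n); cv2.imwrite(f"pics/{n}0.png",c["pixels"])
    print(n,{k:(v.tolist() if hasattr(v,'tolist') else v) for k,v in c.items() if k!="pixels"})
E
```

```text
time 0.0
joint_positions [ 1.11340483  0.33285287 -0.06472553  1.46097417  0.0215823   1.34992962
 -0.08847487]
joint_vel [ 0.00268613  0.00160218  0.00021477  0.00033346  0.00029795  0.00020046
 -0.00113902]
joint_torque [-5.83087531e-04 -6.23257041e+01  2.40964594e-02 -3.89898634e+01
 -6.13971404e-02  3.97948804e-02  8.20485388e-05]
ee_pos [ 0.2630837  -0.56643272  0.19545023]
eef_rot [-0.59582186  0.38081378 -0.3799211   0.5963532 ]
ft_force [ 0.18962372 -0.09199989  0.28162976]
torque [ 0.02534305 -0.00338239 -0.0031504 ]
width 0.08691390957821254
side {'fovy': 52.63375602918063, 'cx': 316.7330048663148, 'cy': 247.63409681073742, 'D': [-0.13185995757378927, 0.0, 0.0, 0.0, 0.0], 'R': [[-0.8011176465766735, -0.5984442705631542, -0.008658601133325625], [-0.4370792224359104, 0.5948641714226746, -0.6746097915628225], [0.4088670562154301, -0.5366573139236521, -0.738123741491885]], 't': [0.37563935419650174, 0.3884017384926274, 1.0105833186268107]}
top {'fovy': 57.48004367930048, 'cx': 323.5239574184764, 'cy': 245.15140448387265, 'D': [-0.031070356259889614, 0.0, 0.0, 0.0, 0.0], 'R': [[-0.01522268586974464, -0.9998486050303312, -0.008428336360853928], [-0.9847730764655472, 0.016452027707321026, -0.17306449275602095], [0.17317695488572485, 0.00566549231913299, -0.9848744308252141]], 't': [-0.1020273246724304, 0.597484451626924, 0.9687847003018409]}
wrist {'fovy': 58.10964505922375, 'cx': 313.71837836344207, 'cy': 247.5124574091419, 'D': [-0.10609730331273622, 0.0, 0.0, 0.0, 0.0], 'mount': [[0.999999480688628, 0.0005262188631022426, -0.0008727635298651556, 0.0011685740734455052], [0.00098418711443846, -0.2763169638318698, 0.9610660574978488, -0.18928086280175216], [0.0002645717194274526, -0.9610664173679373, -0.2763173382351531, 0.07546130591160345], [0.0, 0.0, 0.0, 1.0]]}
```

View pics/top0.png

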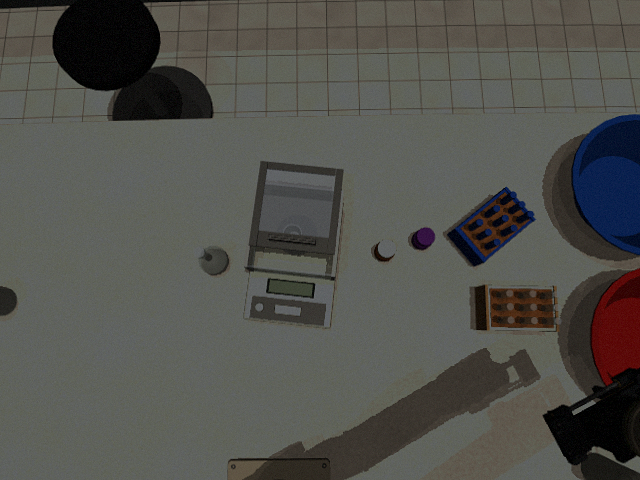

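View pics/side0.png

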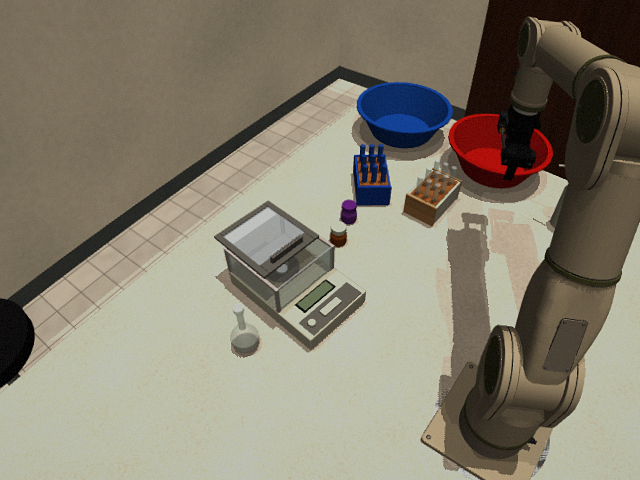

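The top view shows the balance front edge from about (245,320) to (331,327), the tare key at about (288,311), the power key at about (259,307) and the lip around (292,240). The flask is on the left at (213,260), the amber jar on the right at (385,250) and the white tube box at (515,308). I'll zoom in.

Run:
```python
import cv2
a=cv2.imread("pics/top0.png")[150:340,190:410]
a=cv2.convertScaleAbs(a,alpha=1.7)
cv2.imwrite("pics/topz.png",cv2.resize(a[:,30:180],None,fx=4,fy=3.1579*1,interpolation=cv2.INTER_CUBIC) if 0 else cv2.resize(a[:150,40:170],None,fx=4,fy=4,interpolation=cv2.INTER_CUBIC))
cv2.imwrite("pics/topz2.png",cv2.resize(a[70:190,40:170],None,fx=5,fy=5,interpolation=cv2.INTER_CUBIC)[:600])
b=cv2.imread("pics/side0.png")[190:360,205:375]
cv2.imwrite("pics/sidez.png",cv2.resize(b,None,fx=3.5,fy=3.5,interpolation=cv2.INTER_CUBIC))
```

```text
(no output)
```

View pics/topz2.png

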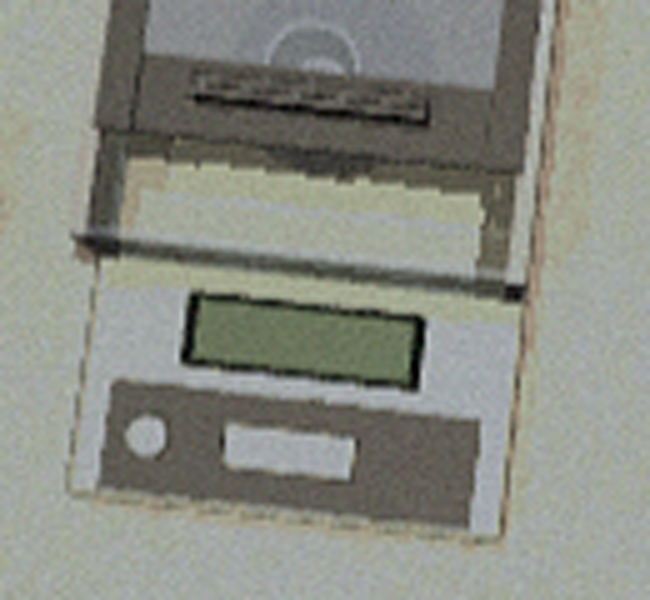

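View pics/sidez.png

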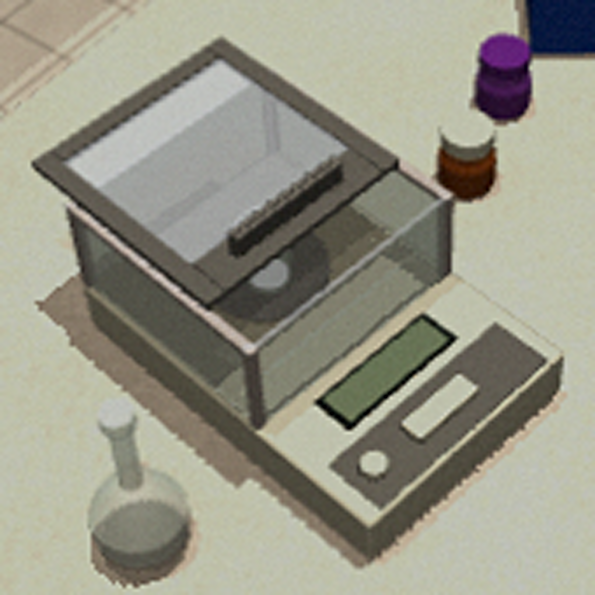

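```bash
cat > h.py <<'E'
import numpy as np,cv2
from bench import vision
def proj(c,X):
    f=240/np.tan(np.radians(c["fovy"])/2);K=np.array([[f,0,c["cx"]],[0,f,c["cy"]],[0,0,1]])
    R=np.array(c["R"],float);rv=cv2.Rodrigues(R)[0]
    return cv2.projectPoints(np.array(X,float).reshape(-1,1,3),rv,np.array(c["t"],float),K,np.array(c["D"],float))[0][:,0]
def toW(p,X):
    X=np.array(X,float);c,s=np.cos(p[2]),np.sin(p[2])
    return np.c_[p[0]+c*X[:,0]-s*X[:,1],p[1]+s*X[:,0]+c*X[:,1],X[:,2]]
E
cat > fit.py <<'E'
from h import *
from scipy.optimize import least_squares
import json
top=vision.camera("top");side=vision.camera("side")
# (balance xyz, isLid), zoom pixel
key=[(-.11,.03,.058),(-.11,-.03,.058),(-.13,-.03,.058),(-.13,.03,.058)]
L=.142
lid=[(-.04,.09,L),(-.04,-.09,L),(.15,-.09,L),(.15,.09,L)]
T=[(k,0,z) for k,z in zip(key,[(222,424),(356,437),(353,480),(222,468)])]
T+=[((-.12,.065,.058),0,(147,437)),((-.15,.1,.05),0,(70,492)),((-.15,-.1,.05),0,(502,542)),((-.069,0,.05),0,(304,340)),
 (lid[0],1,(95,128)),(lid[1],1,(522,172))]
S=[(k,0,z) for k,z in zip(key,[(402,425),(458,374),(478,388),(421,440)])]
S+=[((-.12,.065,.058),0,(375,463)),(lid[0],1,(212,305)),(lid[1],1,(398,162)),(lid[2],1,(222,38)),(lid[3],1,(33,163)),
 ((-.15,.1,.05),0,(373,527)),((-.15,-.1,.05),0,(562,358))]
def res(p,full=False):
    out=[]
    for c,P,o,s in((top,T,(230,220),5),(side,S,(205,190),3.5)):
        X=np.array([k for k,_,_ in P]);X[:,0]+=p[3]*np.array([l for _,l,_ in P])
        z=(np.array([z for *_,z in P])+.5)/s-.5+np.array(o)
        out.append(proj(c,toW(p,X))-z)
    return out if full else np.vstack(out).ravel()
f=least_squares(res,[.6,0,0,.06],loss="soft_l1")
print(f.x)
for o in res(f.x,True):print(o.round(1).tolist())
for n,p in dict(lip=(-.015+f.x[3],0,.151),lipshut=(-.015,0,.151),tare=(-.12,0,.058),power=(-.12,.065,.058)).items():print(n,toW(f.x,[p]).round(4))
E
python3 fit.py
```

```text
[ 0.5660447  -0.04153111 -0.12172824  0.04454687]
[[0.5, -0.2], [-0.0, 0.1], [-0.4, 0.4], [-0.6, -0.1], [-0.3, -0.0], [-1.3, 0.7], [-0.3, 0.2], [-0.3, 0.3], [0.0, 0.4], [-1.2, 0.4]]
[[-0.6, -1.0], [0.4, -1.1], [0.7, -0.6], [0.1, -0.5], [-0.0, -0.5], [-0.3, -0.3], [0.3, -0.4], [-0.9, -0.1], [0.0, -0.4], [-0.6, -0.1], [1.4, -2.2]]
lip [[ 0.5954 -0.0451  0.151 ]]
lipshut [[ 0.5512 -0.0397  0.151 ]]
tare [[ 0.4469 -0.027   0.058 ]]
power [[0.4548 0.0376 0.058 ]]
```

```bash
cat > go.py <<'E'
import sys,numpy as np
from scipy.spatial.transform import Rotation as Ro
from bench import readout
def plan(tgt,flip=1,yaw=-.1217):
    s=readout.read_state();R=Ro.from_quat(s["eef_rot"])
    x=flip*np.array([-np.sin(yaw),np.cos(yaw),0]);y=np.array([0,0,-1.]);z=np.cross(x,y)
    Rt=Ro.from_matrix(np.c_[x,y,z])
    print("t",s["time"],"pos",s["ee_pos"].round(4) if hasattr(s["ee_pos"],'round') else s["ee_pos"],"F",np.round(s["ft_force"],2),"w",s["width"])
    print("R\n",R.as_matrix().round(3))
    print("shift in tool mm",(1e3*R.inv().apply(np.array(tgt)-s["ee_pos"])).round(1))
    print("shift in target frame mm",(1e3*Rt.inv().apply(np.array(tgt)-s["ee_pos"])).round(1))
    print("turn tool deg",np.degrees((R.inv()*Rt).as_rotvec()).round(2))
if __name__=="__main__":
    a=list(map(float,sys.argv[1:])); plan(a[:3],*(a[3:4] or [1]))
E
python3 go.py .62 -.048 .23 1; python3 go.py .62 -.048 .23 -1
python3 - <<'E'
from h import *
t=vision.camera("top")
def back(u,v,z):
    from scipy.optimize import fsolve
    return fsolve(lambda q:proj(t,[[q[0],q[1],z]])[0]-[u,v],[.5,0])
print("jar cap",back(386,246,.06),"flask stopper",back(206,254,.15),"flask belly",back(214,261,.035),"box",back(518,308,.07))
E
```

```text
t 0.25 pos [ 0.2632 -0.5667  0.1959] F [0.42 0.1  0.49] w 0.08696197822223636
R
 [[ 0.421 -0.     0.907]
 [-0.907  0.001  0.421]
 [-0.001 -1.    -0.   ]]
shift in tool mm [-320.2  -33.9  542.1]
shift in target frame mm [ 558.2  -34.1 -291.2]
turn tool deg [-4.0000e-02 -1.4812e+02 -1.0000e-02]
t 0.25 pos [ 0.2632 -0.5667  0.1959] F [0.42 0.1  0.49] w 0.08696197822223636
R
 [[ 0.421 -0.     0.907]
 [-0.907  0.001  0.421]
 [-0.001 -1.    -0.   ]]
shift in tool mm [-320.2  -33.9  542.1]
shift in target frame mm [-558.2  -34.1  291.2]
turn tool deg [ 1.000e-02  3.188e+01 -3.000e-02]
jar cap [ 0.5899129  -0.25588401] flask stopper [0.56370726 0.13561374] flask belly [0.56498406 0.14813233] box [ 0.44239101 -0.54496329]
```

View pics/wrist0.png

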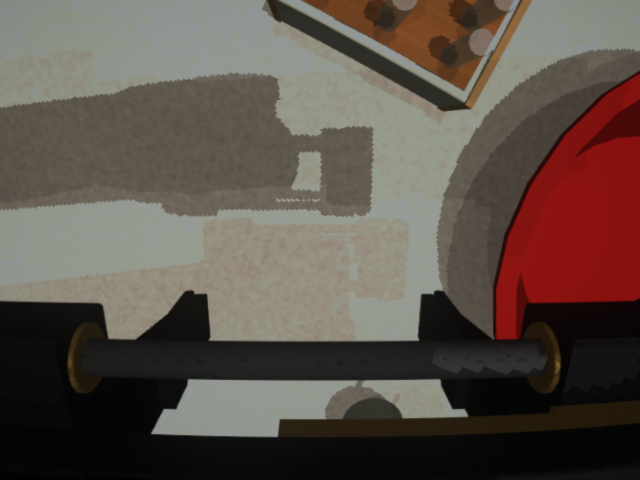

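Emit:
{"op": "arm_command", "data": {
  "targets": [
    [[0,-0.02,0,0,0,0],[0,-0.03,0,0,0,0],[-0.01,-0.02,0.017,0,0,0],[-0.02,0,0.034,0,0,0],[-0.02,0,0.034,0,0,0],[-0.02,0,0.034,0,0,0],[-0.02,0,0.034,0,0,0],[-0.02,0,0.034,0,0,0],[-0.02,0,0.034,0,0,0],[-0.02,0,0.034,0,0,0],[-0.01,0,0.017,0,0,0],[0,0,0,0,0,0]]
  ],
  "hand": 0,
  "grip_force": 10
}}

```text
time: 1.3
ee_pos: [0.4458, -0.3018, 0.2665]
eef_rot: [-0.597, 0.378, -0.378, 0.598]
ft_force: [0.0, 0.0, 0.1]
width: 0.0148
```

```bash
python3 go.py .62 -.048 .26 -1
```

```text
t 1.3 pos [ 0.4458 -0.3018  0.2665] F [0.   0.01 0.09] w 0.014762808036177636
R
 [[ 0.429  0.001  0.904]
 [-0.904  0.001  0.429]
 [-0.    -1.     0.002]]
shift in tool mm [-154.7    7.1  266.1]
shift in target frame mm [-273.1    6.5  142.1]
turn tool deg [-0.09 32.35 -0.06]
```

Emit:
{"op": "arm_command", "data": {
  "targets": [
    [[-0.015,0,0.026,0,0,0],[-0.02,0,0.035,0,0,0],[-0.02,0,0.035,0,0,0],[-0.02,0,0.035,0,0,0],[-0.02,0,0.035,0,0,0],[-0.02,0,0.035,0,0,0],[0,0,0,0,5.4,0],[0,0,0,0,5.4,0],[0,0,0,0,5.4,0],[0,0,0,0,5.4,0],[0,0,0,0,5.4,0],[0,0,0,0,5.4,0]]
  ]
}}

```text
time: 2.3
ee_pos: [0.5763, -0.1192, 0.2661]
eef_rot: [0.465, -0.533, 0.533, -0.465]
ft_force: [-0.4, -0.6, -0.1]
width: 0.0009
```

```bash
python3 go.py .62 -.048 .23 -1
python3 - <<'E'
from bench import vision
import cv2
for n in("wrist","side"):cv2.imwrite(f"pics/{n}1.png",vision.camera(n)["pixels"])
E
```

```text
t 2.3 pos [ 0.5763 -0.1192  0.2661] F [-0.41 -0.58 -0.07] w 0.0008971156003488269
R
 [[-0.136 -0.     0.991]
 [-0.991 -0.    -0.136]
 [ 0.    -1.    -0.   ]]
shift in tool mm [-76.5  36.1  33.7]
shift in target frame mm [-76.   36.1  34.8]
turn tool deg [ 0.01 -0.83  0.02]
```

View pics/wrist1.png

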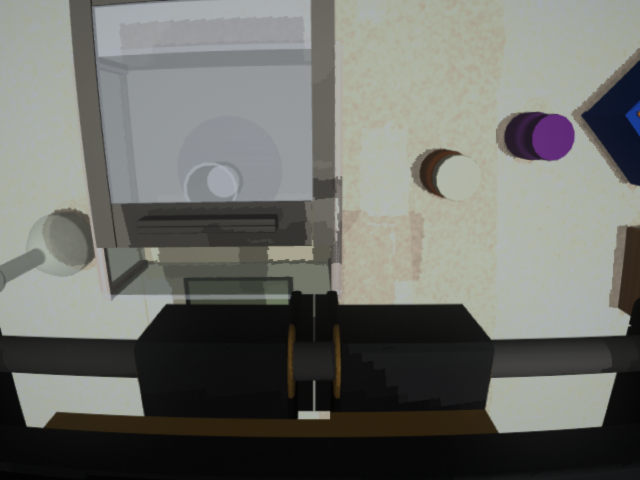

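View pics/side1.png

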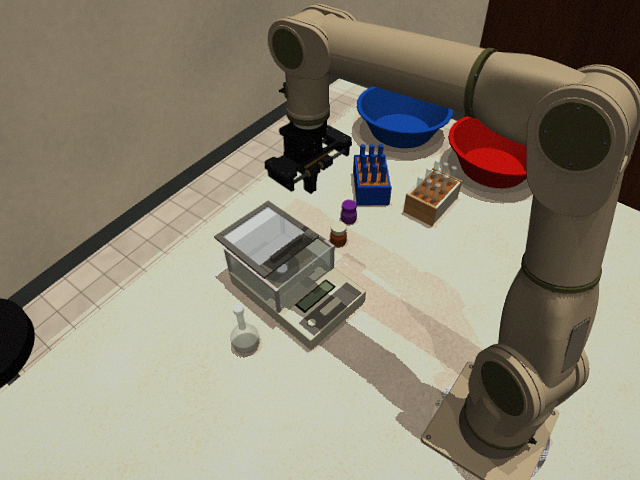

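The wrist view shows the lip at about (137–278, 216–233), the beaker at about (213,184), and the flask and amber jar clear of the path. I'll check my fit against this view.

Run:
```python
from h import *
from bench import readout
from scipy.spatial.transform import Rotation as Ro
s=readout.read_state();c=vision.camera("wrist")
T=np.eye(4);T[:3,:3]=Ro.from_quat(s["eef_rot"]).as_matrix();T[:3,3]=s["ee_pos"]
W=np.linalg.inv(T@np.array(c["mount"]));c["R"]=W[:3,:3];c["t"]=W[:3,3]
p=[.5660,-.0415,-.1217];d=.0445
def P(x,y,z):return toW(p,[(x,y,z)])[0]
Q=[P(-.015+d,.05,.16),P(-.015+d,-.05,.16),P(-.025+d,-.05,.16),P(-.025+d,.05,.16),P(-.04+d,.09,.142),P(-.04+d,-.09,.142),P(-.04,.09,.135),P(-.04,-.09,.135)]
u=proj(c,Q);print(u.round(1).tolist())
im=c["pixels"].copy()
for q in u:cv2.circle(im,tuple(int(round(v)) for v in q),3,(0,0,255),1)
im=im[150:320,60:360];cv2.imwrite("pics/w2.png",cv2.resize(cv2.convertScaleAbs(im,alpha=1.5),None,fx=2.6,fy=2.6))
```

```text
[[136.1, 224.0], [275.4, 222.0], [275.9, 235.8], [137.8, 237.6], [99.8, 251.0], [331.5, 248.5], [111.9, 300.4], [331.2, 299.4]]
```

View pics/w2.png

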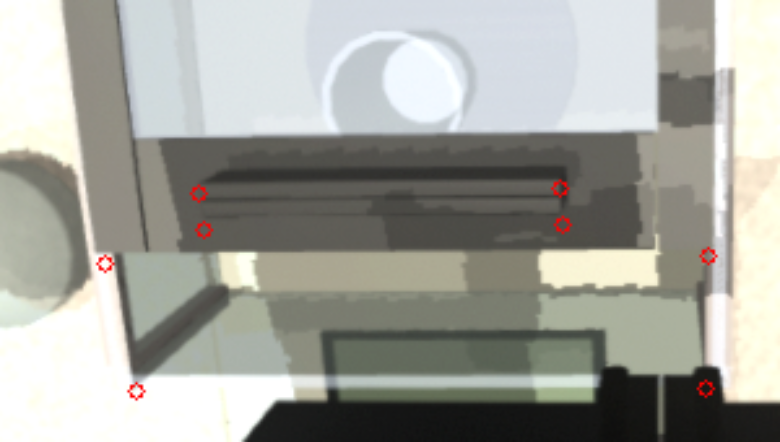

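The fit matches to about 5 px (3 mm) along the lid's travel. I'll come down 25 mm behind the lip to leave margin.

Emit:
{"op": "arm_command", "data": {
  "targets": [
    [[-0.02,0,0.009,0,-0.8,0],[-0.026,0,0.012,0,0,0],[-0.02,0.005,0.01,0,0,0],[-0.01,0.02,0.004,0,0,0],[0,0.03,0,0,0,0],[0,0.025,0,0,0,0],[0,0.01,0,0,0,0],[0,0,0,0,0,0],[0,0,0,0,0,0]]
  ]
}}

```text
time: 3.2
ee_pos: [0.6205, -0.0474, 0.177]
eef_rot: [0.47, -0.528, 0.528, -0.47]
ft_force: [-0.6, -0.4, 1.3]
width: 0.0006
```

```bash
python3 go.py .6206 -.0482 .150 -1|grep -v "^ "
python3 - <<'E'
from bench import vision
import cv2
for n in("top","side"):
    im=vision.camera(n)["pixels"]; im=im[150:350,190:410] if n=="top" else im[170:350,190:390]
    cv2.imwrite(f"pics/{n}3.png",cv2.resize(cv2.convertScaleAbs(im,alpha=1.4),None,fx=3,fy=3,interpolation=cv2.INTER_CUBIC))
E
```

```text
t 3.2 pos [ 0.6205 -0.0474  0.177 ] F [-0.65 -0.37  1.34] w 0.0005780023757257145
R
shift in tool mm [ 0.8 27.   0.2]
shift in target frame mm [ 0.8 27.   0.2]
turn tool deg [-0.02  0.34  0.01]
```

View pics/side3.png

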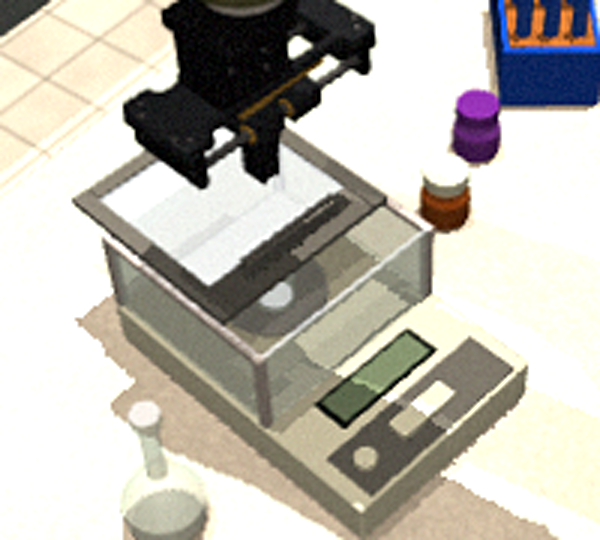

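The fingertips, at zoomed (265,180), are clearly behind the lip, which runs (215,285)–(345,200). I'll descend to about 0.150.

Emit:
{"op": "arm_command", "data": {
  "targets": [
    [[0,0.008,0,0,0,0],[0,0.01,0,0,0,0],[0,0.005,0,0,0,0],[0,0.004,0,0,0,0],[0,0,-0.003,0,0,0],[0,0,-0.004,0,0,0],[0,0,0,0,0,0]]
  ]
}}

```text
time: 3.88
ee_pos: [0.6128, -0.0459, 0.1496]
eef_rot: [0.47, -0.528, 0.528, -0.47]
ft_force: [0.1, -0.2, -0.3]
width: 0.0005
```

```bash
python3 go.py .6206 -.0482 .150 -1|grep -v "^ "
```

```text
t 3.8833 pos [ 0.6128 -0.0459  0.1496] F [ 0.09 -0.19 -0.35] w 0.00048168833922657904
R
shift in tool mm [ 1.3 -0.4  8. ]
shift in target frame mm [ 1.3 -0.4  8. ]
turn tool deg [-0.01  0.3   0.01]
```

Emit:
{"op": "arm_command", "data": {
  "targets": [
    [[0,0,-0.002,0,0,0],[0,0,-0.002,0,0,0],[0,0,-0.003,0,0,0],[0,0,-0.003,0,0,0],[0,0,-0.003,0,0,0],[0,0,-0.003,0,0,0],[0,0,-0.003,0,0,0],[0,0,-0.003,0,0,0]]
  ]
}}

```text
time: 4.55
ee_pos: [0.5912, -0.0435, 0.1493]
eef_rot: [0.47, -0.528, 0.528, -0.47]
ft_force: [-0.4, 0.7, -0.2]
width: -0.0
```

```bash
python3 go.py .5607 -.0409 .150 -1|grep -v "^ "
```

```text
t 4.55 pos [ 0.5912 -0.0435  0.1493] F [-0.42  0.73 -0.16] w -1.0605533560345819e-05
R
shift in tool mm [  0.9  -0.7 -30.6]
shift in target frame mm [  1.1  -0.7 -30.6]
turn tool deg [-0.01  0.29  0.  ]
```

I expected about 2 N by now but see none, so I'll look before going on.

Run:
```python
from bench import vision
import cv2
for n in("side",):
    im=vision.camera(n)["pixels"]; im=im[170:350,190:390]
    cv2.imwrite(f"pics/{n}4.png",cv2.resize(cv2.convertScaleAbs(im,alpha=1.4),None,fx=3,fy=3,interpolation=cv2.INTER_CUBIC))
```

```text
(no output)
```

View pics/side4.png

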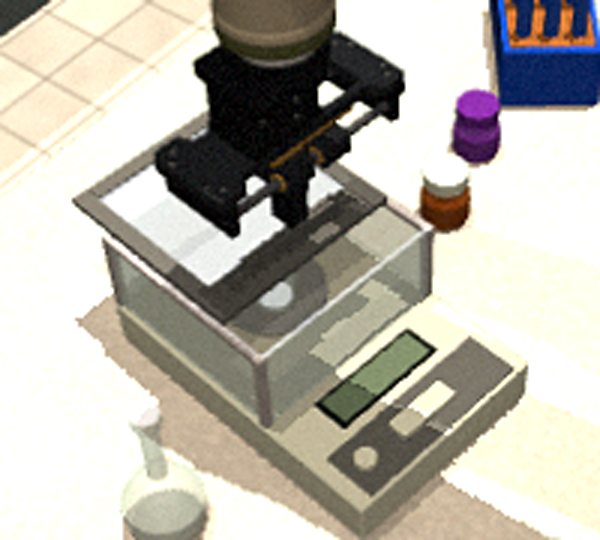

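Run:
```python
from h import *
from bench import readout
s=readout.read_state();p=[.5660,-.0415,-.1217];d=.0445
t=np.array(s["ee_pos"]);print(s["time"],t,s["ft_force"])
def P(x,y,z):return toW(p,[(x,y,z)])[0]
Q=[t,P(-.015+d,.05,.16),P(-.015+d,-.05,.16),P(-.025+d,-.05,.16),P(-.025+d,.05,.16)]
for n,o in(("side",(230,190)),("top",(250,170))):
    c=vision.camera(n);u=proj(c,Q);print(n,u.round(1).tolist())
    im=c["pixels"][o[1]:o[1]+100,o[0]:o[0]+100]
    im=cv2.resize(cv2.convertScaleAbs(im,alpha=1.8),None,fx=6,fy=6,interpolation=cv2.INTER_CUBIC)
    for q in u:cv2.circle(im,tuple(int(round(v)) for v in (q-o+.5)*6),4,(0,0,255),1)
    cv2.imwrite(f"pics/{n}5.png",im)
c=vision.camera("wrist");cv2.imwrite("pics/wrist5.png",c["pixels"])
```

```text
4.6 [ 0.59084771 -0.04347737  0.14931401] [0.51161153 0.229973   0.45460342]
side [[286.4, 249.1], [269.7, 256.3], [299.9, 233.9], [302.8, 236.0], [272.6, 258.5]]
top [[290.9, 240.0], [267.6, 234.5], [315.1, 239.4], [314.5, 244.1], [267.0, 239.2]]
```

View pics/side5.png

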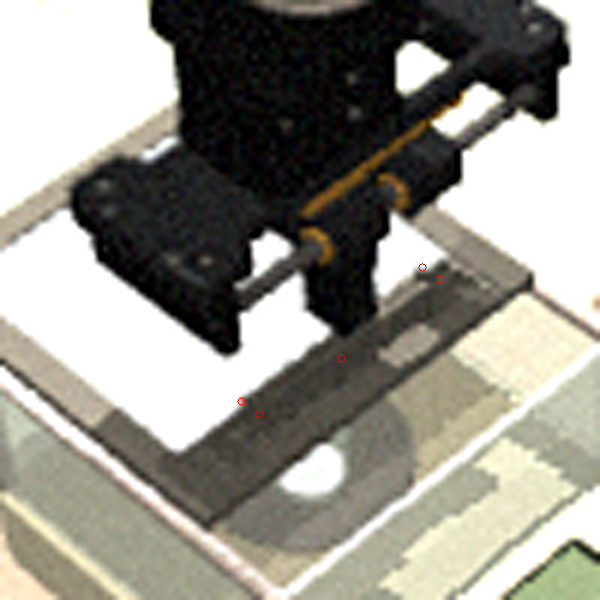

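View pics/wrist5.png

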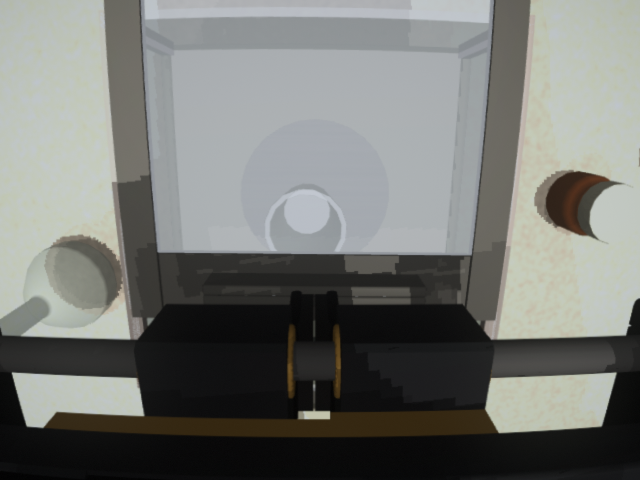

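Run:
```python
import cv2
im=cv2.imread("pics/wrist5.png")[240:340,190:440]
cv2.imwrite("pics/w5z.png",cv2.resize(cv2.convertScaleAbs(im,alpha=2.5),None,fx=3.2,fy=3.2,interpolation=cv2.INTER_CUBIC))
```

```text
(no output)
```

View pics/w5z.png

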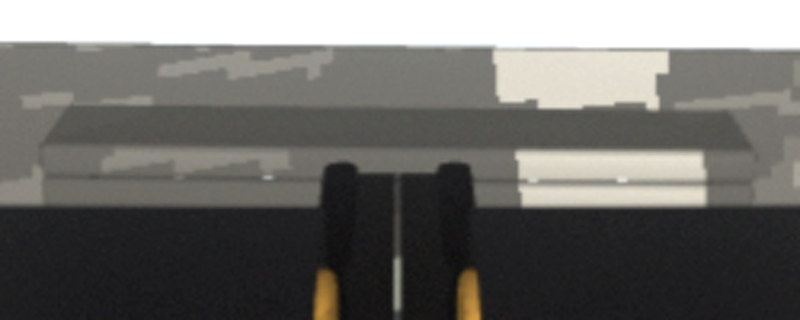

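View pics/top5.png

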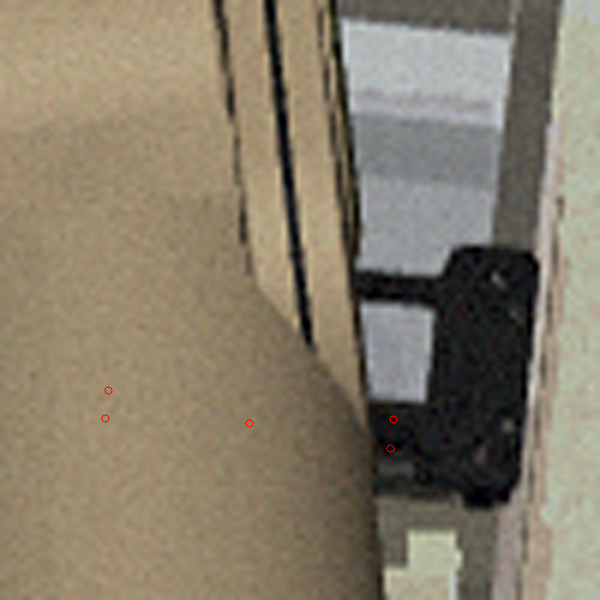

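Run:
```python
from h import *
c=vision.camera("side")
for t in ([.6205,-.0474,.177],[.5763,-.1192,.2661]):
  for dz in (0,.01,.02,.025): print(t,dz,proj(c,[[t[0],t[1],t[2]+dz]]).round(1).tolist())
im=cv2.imread("pics/side1.png")[130:230,250:370]
cv2.imwrite("pics/s1z.png",cv2.resize(cv2.convertScaleAbs(im,alpha=1.8),None,fx=6,fy=6,interpolation=cv2.INTER_CUBIC))
```

```text
[0.6205, -0.0474, 0.177] 0 [[277.2, 234.9]]
[0.6205, -0.0474, 0.177] 0.01 [[276.9, 232.0]]
[0.6205, -0.0474, 0.177] 0.02 [[276.6, 229.0]]
[0.6205, -0.0474, 0.177] 0.025 [[276.4, 227.5]]
[0.5763, -0.1192, 0.2661] 0 [[309.3, 198.1]]
[0.5763, -0.1192, 0.2661] 0.01 [[309.2, 194.8]]
[0.5763, -0.1192, 0.2661] 0.02 [[309.2, 191.5]]
[0.5763, -0.1192, 0.2661] 0.025 [[309.1, 189.8]]
```

View pics/s1z.png

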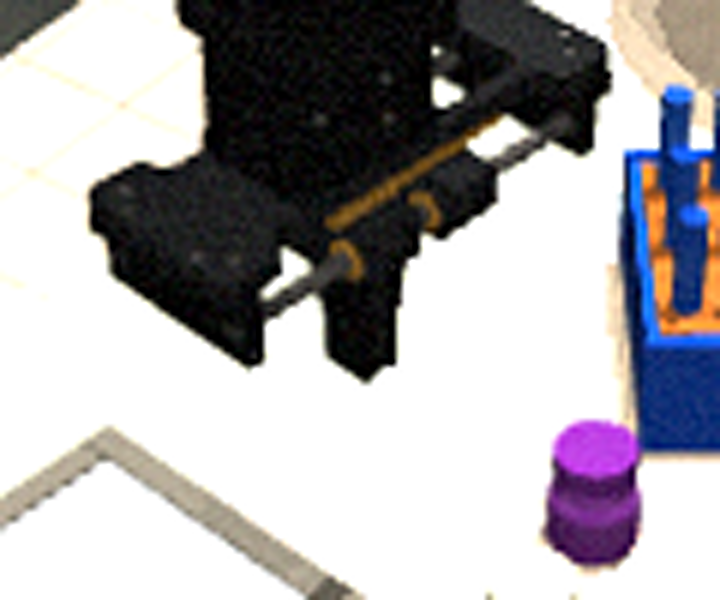

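The cause is clear now. In both the wrist and side views the fingertips appear 15–20 mm higher than the reported TCP, and they sit above the lip's top without touching it. The lid hasn't moved. I'll back off, then descend in small steps behind the lip and watch the force.

Emit:
{"op": "arm_command", "data": {
  "targets": [
    [[0,-0.005,0.005,0,0,0],[0,0,0.012,0,0,0],[0,0,0.012,0,0,0],[0,0.005,0.006,0,0,0],[0,0.004,0,0,0,0],[0,0.003,0,0,0,0],[0,0.003,0,0,0,0],[0,0,0,0,0,0]]
  ]
}}

```text
time: 5.47
ee_pos: [0.6254, -0.0476, 0.1384]
eef_rot: [-0.47, 0.529, -0.528, 0.47]
ft_force: [0.0, 0.3, -0.2]
width: 0.0003
```

Run:
```python
from h import *
from bench import readout
s=readout.read_state();print(s["time"],s["ee_pos"],s["ft_force"])
c=vision.camera("side");print(proj(c,[s["ee_pos"]]))
im=c["pixels"][190:290,230:330]
cv2.imwrite("pics/side6.png",cv2.resize(cv2.convertScaleAbs(im,alpha=1.8),None,fx=6,fy=6,interpolation=cv2.INTER_CUBIC))
im=vision.camera("wrist")["pixels"][220:340,190:440]
cv2.imwrite("pics/w6z.png",cv2.resize(cv2.convertScaleAbs(im,alpha=2.5),None,fx=3.2,fy=3.2,interpolation=cv2.INTER_CUBIC))
```

```text
5.4667 [ 0.62543384 -0.04759689  0.13835585] [ 0.01970272  0.31750831 -0.19126075]
[[276.74932939 244.93961854]]
```

View pics/side6.png

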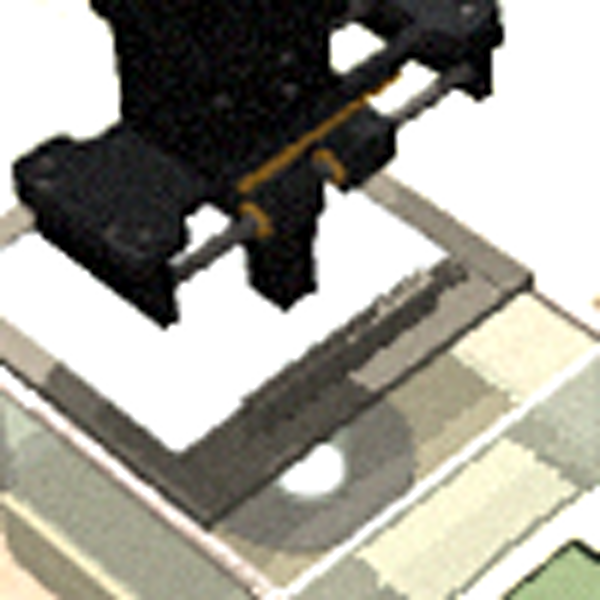

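View pics/w6z.png

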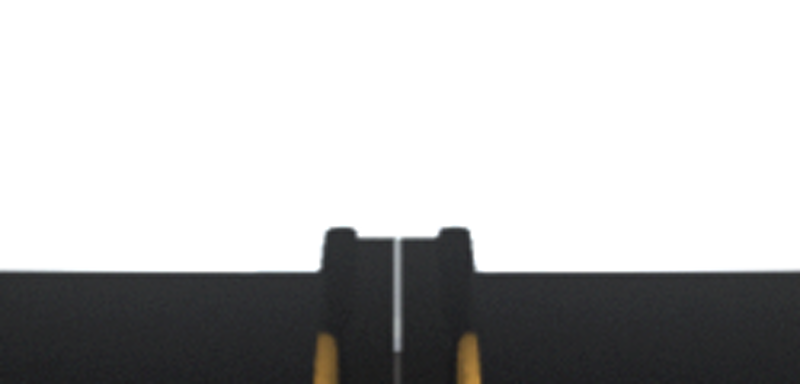

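The reported TCP is now 0.138, below the lid's 0.142 top, and there's no contact. That confirms the fingertips end short of the reported TCP. I'll keep stepping down.

Emit:
{"op": "arm_command", "data": {
  "targets": [
    [[0,0.003,0,0,0,0],[0,0.003,0,0,0,0],[0,0.002,0,0,0,0],[0,0,0,0,0,0],[0,0,0,0,0,0]]
  ]
}}

```text
time: 5.98
ee_pos: [0.6262, -0.0476, 0.1311]
eef_rot: [-0.47, 0.528, -0.528, 0.47]
ft_force: [0.2, 0.6, 0.5]
width: 0.0003
```

Emit:
{"op": "arm_command", "data": {
  "targets": [
    [[0,0.001,0,0,0,0],[0,0.001,0,0,0,0],[0,0,0,0,0,0]]
  ]
}}

```text
time: 6.23
ee_pos: [0.6262, -0.0477, 0.1291]
eef_rot: [-0.47, 0.528, -0.528, 0.47]
ft_force: [-0.3, 0.9, -0.2]
width: 0.0006
```

Emit:
{"op": "arm_command", "data": {
  "targets": [
    [[0,0.001,0,0,0,0],[0,0.001,0,0,0,0],[0,0,0,0,0,0]]
  ]
}}

```text
time: 6.48
ee_pos: [0.6262, -0.0477, 0.127]
eef_rot: [-0.47, 0.528, -0.528, 0.47]
ft_force: [0.0, -0.1, -0.9]
width: 0.0005
```

Emit:
{"op": "arm_command", "data": {
  "targets": [
    [[0,0,-0.003,0,0,0],[0,0,-0.004,0,0,0],[0,0,-0.004,0,0,0],[0,0,-0.003,0,0,0],[0,0,-0.002,0,0,0],[0,0,-0.002,0,0,0],[0,0,-0.002,0,0,0],[0,0,-0.002,0,0,0],[0,0,-0.002,0,0,0],[0,0,-0.002,0,0,0]]
  ]
}}

```text
time: 7.32
ee_pos: [0.6005, -0.0446, 0.1274]
eef_rot: [0.47, -0.528, 0.528, -0.47]
ft_force: [2.1, 0.4, 0.9]
width: 0.0008
```

Run:
```python
from h import *
from bench import readout
s=readout.read_state();print(s["time"],s["ee_pos"],s["ft_force"])
c=vision.camera("side")
im=c["pixels"][190:290,230:330]
cv2.imwrite("pics/side7.png",cv2.resize(cv2.convertScaleAbs(im,alpha=1.8),None,fx=6,fy=6,interpolation=cv2.INTER_CUBIC))
im=vision.camera("wrist")["pixels"][220:340,190:440]
cv2.imwrite("pics/w7z.png",cv2.resize(cv2.convertScaleAbs(im,alpha=2.5),None,fx=3.2,fy=3.2,interpolation=cv2.INTER_CUBIC))
```

```text
7.3167 [ 0.60053377 -0.04459753  0.12739586] [2.14603453 0.44792482 0.92268694]
```

View pics/side7.png

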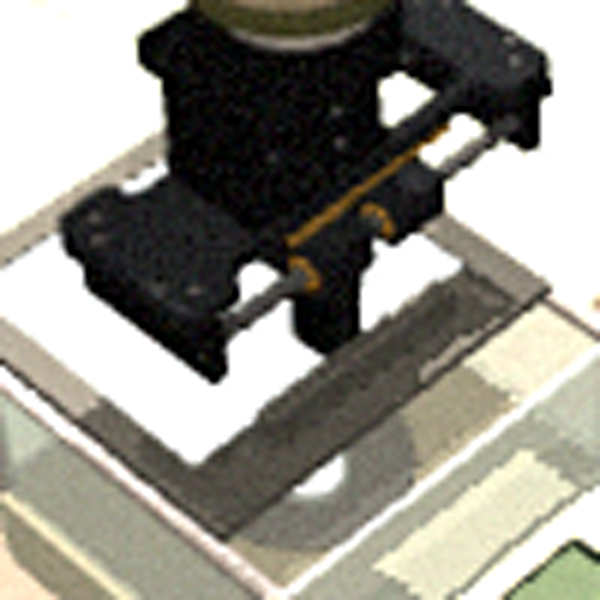

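View pics/w7z.png

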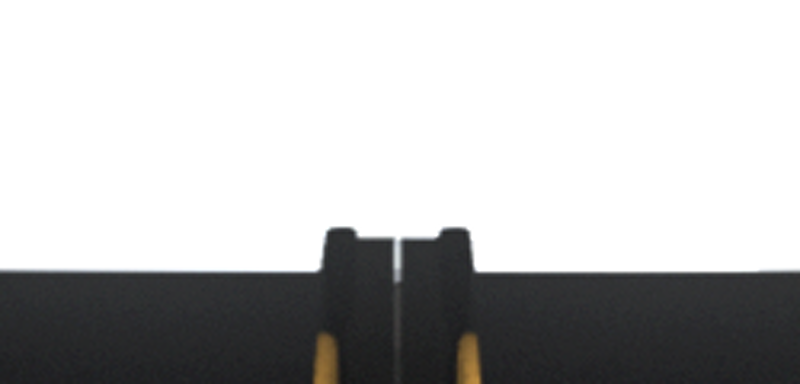

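The force is 2.1 N and the lid's front corner has moved in the side view from (210,522) to (225,537) zoomed, so the lid is sliding. I'll keep pushing.

Emit:
{"op": "arm_command", "data": {
  "targets": [
    [[0,0,-0.003,0,0,0],[0,0,-0.003,0,0,0],[0,0,-0.003,0,0,0],[0,0,-0.003,0,0,0],[0,0,-0.003,0,0,0],[0,0,-0.003,0,0,0],[0,0,-0.003,0,0,0],[0,0,-0.003,0,0,0],[0,0,-0.003,0,0,0],[0,0,-0.002,0,0,0]]
  ]
}}

```text
time: 8.25
ee_pos: [0.5713, -0.0411, 0.1273]
eef_rot: [-0.47, 0.528, -0.528, 0.47]
ft_force: [2.6, 1.0, 0.2]
width: -0.0001
```

Emit:
{"op": "arm_command", "data": {
  "targets": [
    [[0,0,-0.002,0,0,0],[0,0,-0.001,0,0,0],[0,0,-0.001,0,0,0],[0,0,-0.001,0,0,0],[0,0,-0.001,0,0,0]]
  ]
}}

```text
time: 8.67
ee_pos: [0.5657, -0.0405, 0.1272]
eef_rot: [0.47, -0.528, 0.528, -0.47]
ft_force: [2.0, 0.8, 0.5]
width: 0.0003
```

Emit:
{"op": "arm_command", "data": {
  "targets": [
    [[0,0,-0.001,0,0,0],[0,0,-0.001,0,0,0],[0,0,-0.001,0,0,0]]
  ]
}}

```text
time: 8.92
ee_pos: [0.5638, -0.0403, 0.1274]
eef_rot: [0.469, -0.528, 0.529, -0.471]
ft_force: [11.3, 0.6, -5.6]
width: 0.0001
```

Emit:
{"op": "arm_command", "data": {
  "targets": [
    [[0,0,-0.001,0,0,0],[0,0,-0.001,0,0,0]]
  ]
}}

```text
time: 9.08
ee_pos: [0.5637, -0.0403, 0.1276]
eef_rot: [0.468, -0.527, 0.53, -0.472]
ft_force: [21.1, -0.6, -11.5]
width: 0.0006
```

Emit:
{"op": "arm_command", "data": {
  "targets": [
    [[0,0,-0.001,0,0,0],[0,0,-0.001,0,0,0]]
  ]
}}

```text
time: 9.25
ee_pos: [0.5636, -0.0403, 0.1279]
eef_rot: [0.467, -0.526, 0.531, -0.473]
ft_force: [31.2, -1.4, -17.6]
width: 0.0005
```

The force rose from 2 N to 31 N with no further travel, so the lid is at its end stop. I'll back off, lift and look.

Emit:
{"op": "arm_command", "data": {
  "targets": [
    [[0,0,0.004,0,0,0],[0,0,0.005,0,0,0],[0,0,0.006,0,0,0],[0,-0.01,0.005,0,0,0],[0,-0.03,0,0,0,0],[0,-0.035,0,0,0,0],[0,-0.02,0,0,0,0],[0,0,0,0,0,0]]
  ]
}}

```text
time: 9.92
ee_pos: [0.5808, -0.042, 0.2281]
eef_rot: [0.468, -0.526, 0.53, -0.472]
ft_force: [1.3, 0.7, 0.2]
width: 0.0006
```

```bash
python3 - <<'E'
from h import *
from bench import readout
s=readout.read_state();print(s["time"],s["ee_pos"],s["ft_force"])
c=vision.camera("side")
p=[.5660,-.0415,-.1217]
Q=toW(p,[(-.04,.09,.142),(-.04,-.09,.142),(.15,.09,.142),(.15,-.09,.142)])
im=c["pixels"][170:350,190:390]
im=cv2.resize(cv2.convertScaleAbs(im,alpha=1.4),None,fx=3,fy=3,interpolation=cv2.INTER_CUBIC)
for q in proj(c,Q):cv2.circle(im,tuple(int(round(v)) for v in (q-(190,170)+.5)*3),3,(0,0,255),1)
cv2.imwrite("pics/side8.png",im)
cv2.imwrite("pics/w8.png",vision.camera("wrist")["pixels"])
E
python3 go.py .4469 -.027 .11 -1 | grep -v "^ "
```

```text
9.9167 [ 0.58084922 -0.04197246  0.22806184] [1.26931534 0.68019532 0.1826295 ]
t 10.0167 pos [ 0.579  -0.0421  0.2233] F [ 0.2  -0.08 -0.35] w 0.0004040894180480916
R
shift in tool mm [   0.3  113.1 -133.1]
shift in target frame mm [   1.   113.3 -133. ]
turn tool deg [-0.08  0.28  0.01]
```

View pics/side8.png

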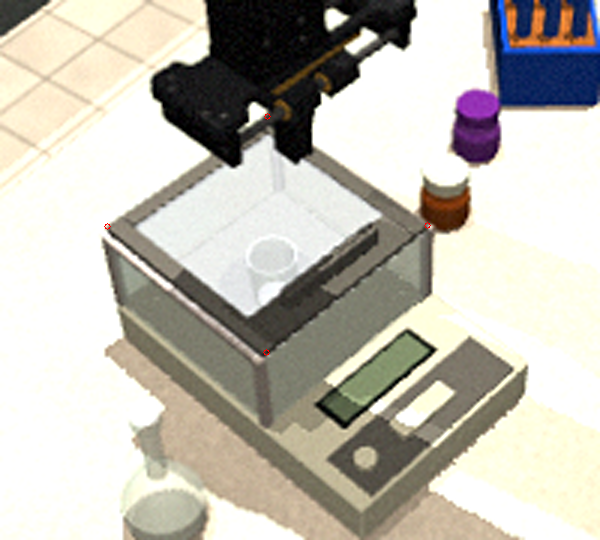

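View pics/w8.png

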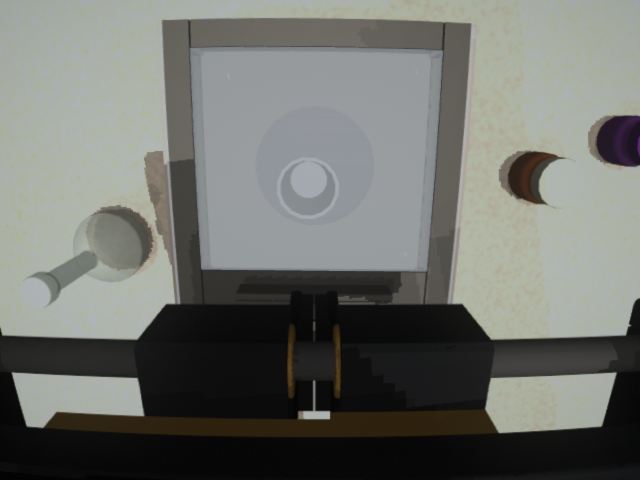

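The side view shows the lid corners on their predicted shut positions, at zoomed (266,352) and (428,227). The flask, jar and beaker haven't moved. I'll move above the tare key.

Emit:
{"op": "arm_command", "data": {
  "targets": [
    [[0,0,-0.02,0,0.3,0],[0,0,-0.03,0,0,0],[0,0,-0.03,0,0,0],[0,0,-0.03,0,0,0],[0,0.01,-0.023,0,0,0],[0,0.03,0,0,0,0],[0,0.03,0,0,0,0],[0,0.03,0,0,0,0],[0,0.02,0,0,0,0],[0,0.01,0,0,0,0],[0,0,0,0,0,0],[0,0,0,0,0,0]]
  ]
}}

```text
time: 11.02
ee_pos: [0.4464, -0.0259, 0.0923]
eef_rot: [-0.469, 0.53, -0.529, 0.468]
ft_force: [0.5, 1.1, 0.4]
width: 0.0005
```

```bash
python3 - <<'E'
from h import *
from bench import readout
s=readout.read_state();print(s["time"],s["ee_pos"],s["ft_force"])
c=vision.camera("side")
im=c["pixels"][190:350,230:390]
im=cv2.resize(cv2.convertScaleAbs(im,alpha=1.4),None,fx=3.7,fy=3.7,interpolation=cv2.INTER_CUBIC)
cv2.imwrite("pics/side9.png",im)
cv2.imwrite("pics/w9.png",vision.camera("wrist")["pixels"])
E
python3 go.py .4469 -.027 .06 -1 | grep -v "^ "
```

```text
11.0167 [ 0.44640668 -0.02593237  0.09231956] [0.48894177 1.10304434 0.39176533]
t 11.1167 pos [ 0.4474 -0.026   0.0934] F [-0.47 -0.53  0.26] w 0.00018132534750752653
R
shift in tool mm [ 1.  33.4 -0.5]
shift in target frame mm [ 1.  33.4 -0.4]
turn tool deg [-0.1  -0.02 -0.  ]
```

View pics/side9.png

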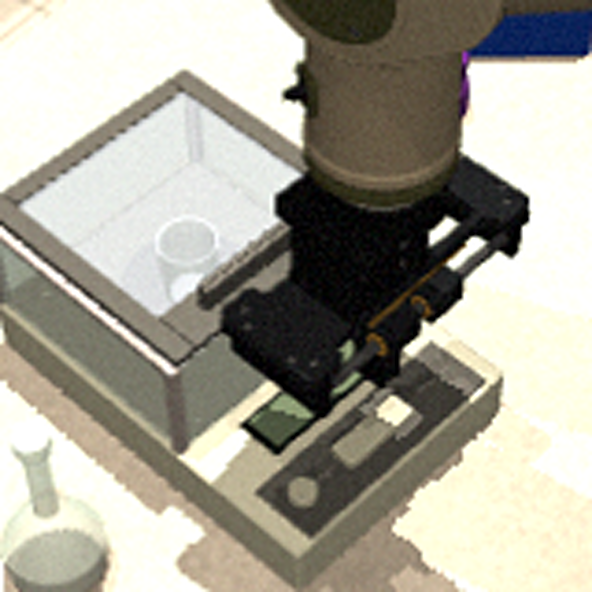

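View pics/w9.png

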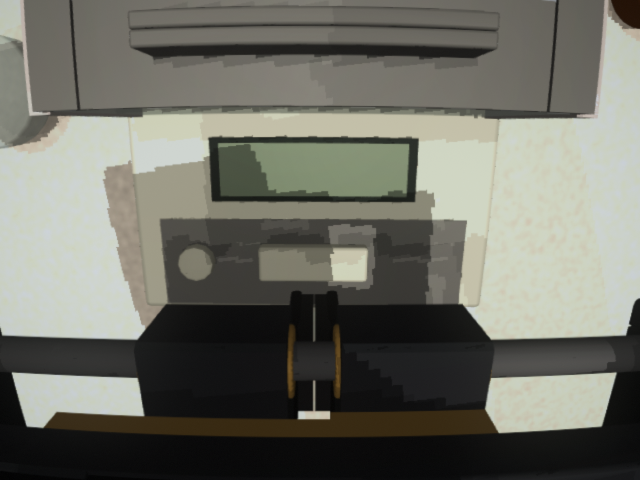

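The wrist view shows the tare key centred at (313,263), where I predicted (314,266), and the power key at (196,263), well clear. I'll descend.

Emit:
{"op": "arm_command", "data": {
  "targets": [
    [[-0.001,0.01,0,0,0,0],[0,0.015,0,0,0,0],[0,0.01,0,0,0,0],[0,0.005,0,0,0,0],[0,0.003,0,0,0,0],[0,0.002,0,0,0,0],[0,0,0,0,0,0]]
  ]
}}

```text
time: 11.7
ee_pos: [0.4468, -0.025, 0.0472]
eef_rot: [0.469, -0.53, 0.53, -0.469]
ft_force: [0.2, -0.0, 0.4]
width: 0.0005
```

Emit:
{"op": "arm_command", "data": {
  "targets": [
    [[0,0.002,0,0,0,0],[0,0.002,0,0,0,0],[0,0.002,0,0,0,0],[0,0,0,0,0,0]]
  ]
}}

```text
time: 12.03
ee_pos: [0.4465, -0.025, 0.041]
eef_rot: [-0.469, 0.53, -0.53, 0.468]
ft_force: [0.1, 0.1, -0.5]
width: 0.0006
```

Run:
```python
from h import *
from bench import readout
s=readout.read_state();print(s["time"],s["ee_pos"],s["ft_force"])
c=vision.camera("side")
im=c["pixels"][230:350,260:380]
cv2.imwrite("pics/side10.png",cv2.resize(cv2.convertScaleAbs(im,alpha=1.4),None,fx=5,fy=5,interpolation=cv2.INTER_CUBIC))
cv2.imwrite("pics/w10.png",vision.camera("wrist")["pixels"])
```

```text
12.0333 [ 0.44652949 -0.02504468  0.04097612] [ 0.118625    0.13165723 -0.54181601]
```

View pics/side10.png

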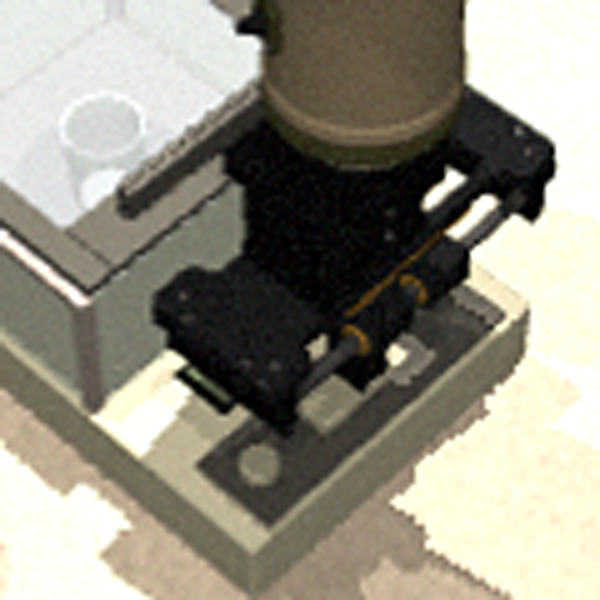

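View pics/w10.png

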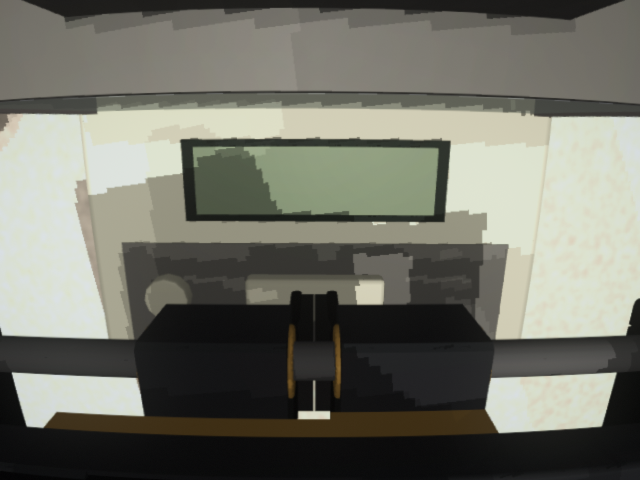

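The fingertips are over the tare key: the key spans columns 247–383 and the fingers sit at about 315, with the power key at 167 clear. I'll press in 1 mm rows.

Emit:
{"op": "arm_command", "data": {
  "targets": [
    [[0,0.001,0,0,0,0],[0,0.001,0,0,0,0],[0,0.001,0,0,0,0],[0,0.001,0,0,0,0]]
  ]
}}

```text
time: 12.47
ee_pos: [0.4467, -0.025, 0.0372]
eef_rot: [0.469, -0.53, 0.53, -0.469]
ft_force: [0.1, 0.5, -0.1]
width: 0.0006
```

Emit:
{"op": "arm_command", "data": {
  "targets": [
    [[0,0.001,0,0,0,0],[0,0.001,0,0,0,0],[0,0.001,0,0,0,0]]
  ]
}}

```text
time: 12.72
ee_pos: [0.4467, -0.025, 0.0341]
eef_rot: [0.469, -0.53, 0.53, -0.469]
ft_force: [-0.1, -0.1, -0.6]
width: 0.0005
```

Emit:
{"op": "arm_command", "data": {
  "targets": [
    [[0,0.001,0,0,0,0],[0,0.001,0,0,0,0],[0,0,0,0,0,0]]
  ]
}}

```text
time: 12.97
ee_pos: [0.4467, -0.025, 0.0321]
eef_rot: [0.469, -0.53, 0.53, -0.469]
ft_force: [0.3, 0.1, 1.9]
width: 0.0005
```

Emit:
{"op": "arm_command", "data": {
  "targets": [
    [[0,0.001,0,0,0,0],[0,0.001,0,0,0,0],[0,0,0,0,0,0]]
  ]
}}

```text
time: 13.22
ee_pos: [0.4468, -0.025, 0.0302]
eef_rot: [0.469, -0.529, 0.53, -0.469]
ft_force: [-0.4, 0.7, 2.5]
width: 0.0008
```

Run:
```python
from h import *
from bench import readout
s=readout.read_state();print(s["time"],s["ee_pos"],s["ft_force"])
im=vision.camera("side")["pixels"][280:340,300:370]
cv2.imwrite("pics/side11.png",cv2.resize(cv2.convertScaleAbs(im,alpha=1.6),None,fx=9,fy=9,interpolation=cv2.INTER_CUBIC))
```

```text
13.2167 [ 0.44676456 -0.0250022   0.03022003] [-0.43151074  0.72067912  2.52412411]
```

View pics/side11.png

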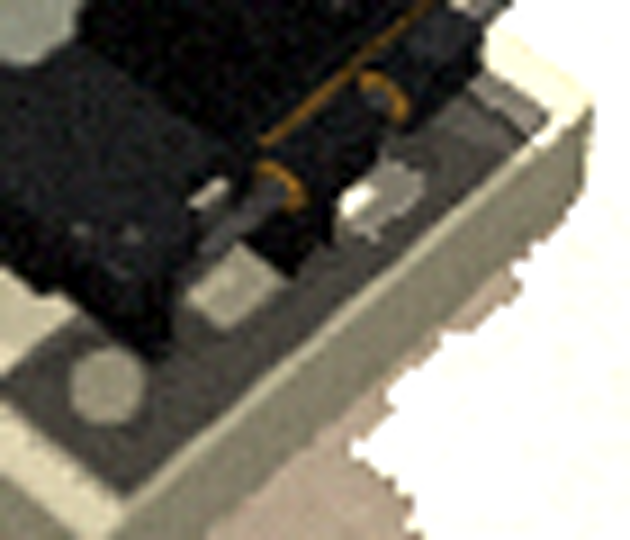

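Contact came at a reported z of about 0.033. The force is now 2.5 N and follows the spring. I'll carry on to the stop.

Emit:
{"op": "arm_command", "data": {
  "targets": [
    [[0,0.001,0,0,0,0],[0,0.001,0,0,0,0],[0,0,0,0,0,0]]
  ]
}}

```text
time: 13.52
ee_pos: [0.4468, -0.025, 0.0282]
eef_rot: [0.469, -0.529, 0.53, -0.469]
ft_force: [-1.0, 0.5, 3.5]
width: 0.0003
```

Emit:
{"op": "arm_command", "data": {
  "targets": [
    [[0,0.001,0,0,0,0],[0,0.001,0,0,0,0],[0,0,0,0,0,0]]
  ]
}}

```text
time: 13.77
ee_pos: [0.4469, -0.025, 0.027]
eef_rot: [0.469, -0.529, 0.53, -0.469]
ft_force: [-5.5, -0.1, 13.3]
width: 0.0005
```

The force jumped to 13 N, so the key is at its stop. I'll hold it briefly, then release straight up.

Emit:
{"op": "arm_command", "data": {
  "targets": [
    [[0,0,0,0,0,0],[0,0,0,0,0,0],[0,0,0,0,0,0],[0,-0.004,0,0,0,0],[0,-0.006,0,0,0,0],[0,-0.015,0,0,0,0],[0,-0.03,0,0,0,0],[0,-0.03,0,0,0,0],[0,-0.03,0,0,0,0],[0,-0.03,0,0,0,0],[0,0,0,0,0,0],[0,0,0,0,0,0]]
  ]
}}

```text
time: 14.77
ee_pos: [0.4477, -0.0251, 0.1727]
eef_rot: [0.468, -0.529, 0.53, -0.469]
ft_force: [0.1, 0.4, -0.1]
width: 0.0006
```

Emit:
{"op": "arm_command", "data": {
  "targets": [
    [[0.03,-0.01,0,0,0,0],[0.04,-0.01,0,0,0,0],[0.04,0,0,0,0,0],[0.04,0,0,0,0,0],[0.03,0,0,0,0,0],[0,0,0,0,0,0],[0,0,0,0,0,0],[0,0,0,0,0,0],[0,0,0,0,0,0]]
  ]
}}

```text
time: 15.52
ee_pos: [0.4249, -0.2023, 0.1906]
eef_rot: [-0.469, 0.529, -0.529, 0.469]
ft_force: [-0.3, 0.3, 0.2]
width: 0.0002
```

Run:
```python
from h import *
from bench import readout
s=readout.read_state();print(s["time"],s["ee_pos"],s["ft_force"])
p=[.5660,-.0415,-.1217]
Q=toW(p,[(-.04,.09,.142),(-.04,-.09,.142),(-.11,.03,.058),(-.13,-.03,.058),(-.12,.065,.058)])
for n,o in(("side",(190,170)),("top",(190,140))):
    c=vision.camera(n);im=c["pixels"][o[1]:o[1]+200,o[0]:o[0]+220]
    im=cv2.resize(cv2.convertScaleAbs(im,alpha=1.5),None,fx=3,fy=3,interpolation=cv2.INTER_CUBIC)
    for q in proj(c,Q):cv2.circle(im,tuple(int(round(v)) for v in (q-o+.5)*3),2,(0,0,255),1)
    cv2.imwrite(f"pics/{n}12.png",im)
    cv2.imwrite(f"pics/{n}12f.png",c["pixels"])
```

```text
15.5167 [ 0.42486631 -0.20228221  0.19062549] [-0.32063794  0.3146288   0.20169939]
```

View pics/side12.png

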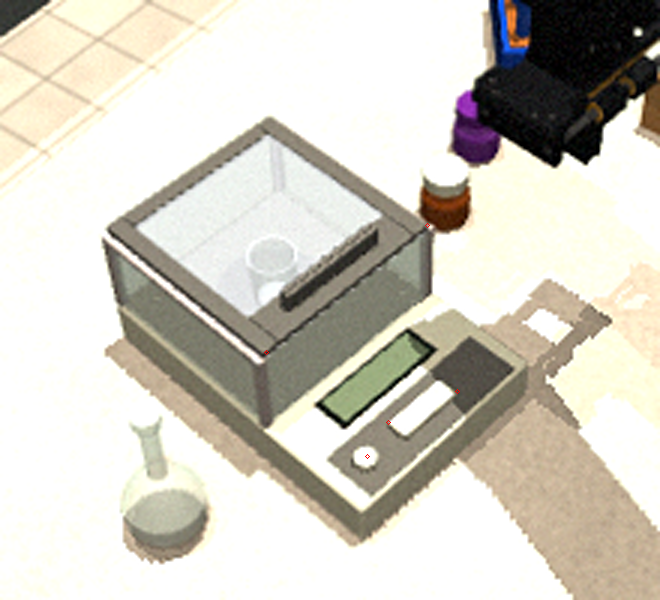

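View pics/top12f.png

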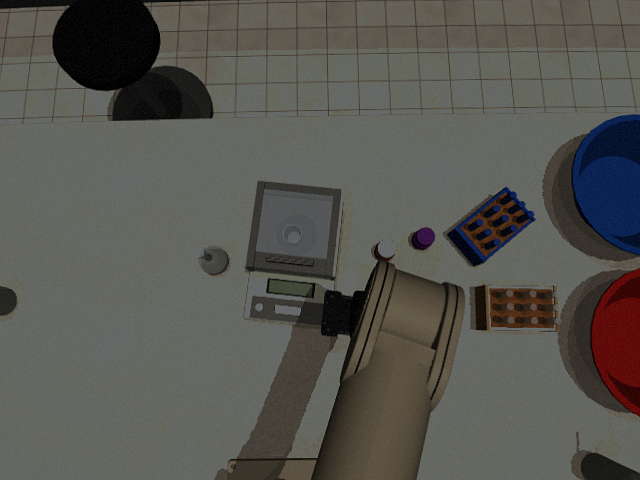

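The lid is shut, the keys are up, and the flask (213,260), jar (385,250) and tube box (517,308) are where they started. Nothing touches the arm, so I'll hand in.

```bash
python3 -c "
from bench import r
print(r.close_job())"
```

```text
the job is handed in; nothing more can be done
None
```

The lid is fully shut and the tare key was pressed to its stop and let go. I handed the job in at about 16 s; no verdict was reported.

- **Lid:** I pushed it with closed fingertips on the lip's far face at about 36 mm/s, slowing to about 12 mm/s at the end. The force held near 2 N, then rose to 31 N with no further travel at the end stop. In the last pictures the lid's front corners sit on their predicted shut positions.
- **Tare key:** The force followed the spring from about 2 N to 3.5 N over about 5–6 mm of travel, then jumped to 13 N at the stop. I held it there for about 0.25 s and lifted straight up.
- **Everything else:** In the last pictures both keys look up. The beaker, flask, jar and tube box look unmoved, and the wrist force is about 0.

**What disagreed:**
- **Fingertip height:** The fingertips end about 20–25 mm short of the reported TCP. My first push therefore passed over the lip without touching it. I saw this in the wrist and side views and from the missing force, then went lower in small steps.
- **Wrist camera:** It differed from my two-camera fit of the balance by about 3 mm along the lid's travel, which had no effect on the job.

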